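Load the breakfast caddy

TASK

Load the wooden caddy for the breakfast table. First stand one coffee pod in each of its two equal bays; only then put in the two taller things, in either order: the small tea box in the widest bay and the salt shaker in the narrowest. Set each down gently, upright and flat on the floor of its bay, and leave the taller spice jar and the large tea carton standing untouched where they are.

Things in the scene. Friction and masses are not known exactly. Their poses are not given: they have to be found in the camera images.
- caddy: fixed low wooden caddy, any way round, 156 (x) by 170 (y) mm; walls 22 high, 6 thick; inner floor at z = 6. Origin at its underside's centre. Bays (mm, clear size x by y, centre): two equal 72x76 at (36, 41) and (36, -41); widest 66x92 at (-39, 33); narrowest 66x60 at (-39, -49). A wall cabinet hangs 590 mm over the worktop behind it, from world x = 0.67 m on: carry low
- pod_a: coffee pod, a small white tapered cup with a flat lid, 44 mm high, 50 mm across its rim at the top (the rim is the top 5 mm), narrower below, 14 g; origin at the centre of its underside, z up. Light enough to lift with one hand; grasp from above. Interchangeable with pod_b
- pod_b: the other coffee pod, the same in every way
- tea_box: small upright cream card tea box with an orange band, 46 (its x) by 62 (its y) mm, 82 mm high; origin at the centre of its underside, z up. Light enough to lift with one hand; grasp from above.
- salt_shaker: clear salt shaker with a pale domed top with holes, round, 44 mm across, 90 mm high (straight sides to 70 mm, then 34 mm across at the dome); origin at the centre of its underside, z up. Light enough to lift with one hand; grasp from above.
- spice_jar: spice jar, to be left: round, 44 mm across, 107 mm high, taller than the salt shaker, with a flat black screw cap and dark green contents (an amber one of the kind, fixed, stands farther right); loose; origin at the centre of its underside
- tea_carton: large green card tea carton, to be left: 61 (its x) by 100 (its y) mm, 78 mm high; loose; origin at the centre of its underside
There are look-alikes about, which are no part of the job. Leave any turquoise look-alike of the salt_shaker alone.

How it is judged (in metres and radians):
On the way, in this order (a step that is already met when the one before it is completed fails the run):
1. a coffee pod stands in each of the two equal bays, let go, while the tea box and the salt shaker are still away from the caddy (((x of pod_a in the frame of caddy between 0.02 and 0.052 m and y of pod_a in the frame of caddy between 0.023 and 0.059 m and z of each of pod_a, pod_b in the frame of caddy below 0.01 m and angle between each of pod_a, pod_b's own z axis and vertical below 0.1 rad and x of pod_b in the frame of caddy between 0.02 and 0.052 m and y of pod_b in the frame of caddy between -0.059 and -0.023 m) or (x of pod_a in the frame of caddy between 0.02 and 0.052 m and y of pod_a in the frame of caddy between -0.059 and -0.023 m and z of each of pod_a, pod_b in the frame of caddy below 0.01 m and angle between each of pod_a, pod_b's own z axis and vertical below 0.1 rad and x of pod_b in the frame of caddy between 0.02 and 0.052 m and y of pod_b in the frame of caddy between 0.023 and 0.059 m)) and contact force between the fingers and pod_a below 0.05 N and contact force between the fingers and pod_b below 0.05 N and horizontal distance between each of tea_box, salt_shaker and caddy above 0.12 m), for 0.2 s.
2. the tea box stands in the widest bay and the salt shaker in the narrowest, let go (x of tea_box in the frame of caddy between -0.054 and -0.024 m and y of tea_box in the frame of caddy between 0.013 and 0.053 m and z of each of tea_box, salt_shaker in the frame of caddy below 0.01 m and angle between each of tea_box, salt_shaker's own z axis and vertical below 0.1 rad and x of salt_shaker in the frame of caddy between -0.054 and -0.024 m and y of salt_shaker in the frame of caddy between -0.062 and -0.036 m and contact force between the fingers and tea_box below 0.05 N and contact force between the fingers and salt_shaker below 0.05 N), for 0.2 s.
At the end, for the whole second after the job is handed in: A pod in each equal bay, tea box in the widest, salt shaker in the narrowest: each within 4 mm of the floor, upright within 0.1 rad, within 13 to 20 mm of its bay's centre, released, at rest; spice jar and large carton within 20 mm of where they stood (all of step 2 and ((x of pod_a in the frame of caddy between 0.02 and 0.052 m and y of pod_a in the frame of caddy between 0.023 and 0.059 m and z of each of pod_a, pod_b in the frame of caddy below 0.01 m and angle between each of pod_a, pod_b's own z axis and vertical below 0.1 rad and x of pod_b in the frame of caddy between 0.02 and 0.052 m and y of pod_b in the frame of caddy between -0.059 and -0.023 m) or (x of pod_a in the frame of caddy between 0.02 and 0.052 m and y of pod_a in the frame of caddy between -0.059 and -0.023 m and z of each of pod_a, pod_b in the frame of caddy below 0.01 m and angle between each of pod_a, pod_b's own z axis and vertical below 0.1 rad and x of pod_b in the frame of caddy between 0.02 and 0.052 m and y of pod_b in the frame of caddy between 0.023 and 0.059 m)) and contact force between the fingers and pod_a below 0.05 N and contact force between the fingers and pod_b below 0.05 N and linear speed of each of pod_a, pod_b, tea_box, salt_shaker below 0.02 m/s and distance of each of spice_jar, tea_carton from where it was at the start of the episode below 0.02 m); the robot touches nothing.
It fails at once if the spice jar is pushed more than 2 cm or tipped (distance of spice_jar from where it was at the start of the episode above 0.02 m or angle between spice_jar's own z axis and vertical above 0.3 rad).
It fails at once if the large tea carton is pushed more than 2 cm or tipped (distance of tea_carton from where it was at the start of the episode above 0.02 m or angle between tea_carton's own z axis and vertical above 0.3 rad).
It fails at once if a pod, the tea box or the salt shaker is dropped (falls freely, 3 cm or more) ((linear speed of pod_a above 0.8 m/s and contact force between anything else and pod_a below 0.01 N) or (linear speed of pod_b above 0.8 m/s and contact force between anything else and pod_b below 0.01 N) or (linear speed of tea_box above 0.8 m/s and contact force between anything else and tea_box below 0.01 N) or (linear speed of salt_shaker above 0.8 m/s and contact force between anything else and salt_shaker below 0.01 N)).
It also fails if it takes over 96 s, if anything falls off the work surface, if the arm or the gripper's body presses on something with over 40 N, if the wrist force passes 120 N, or if a joint passes its speed limit or range.

ROBOT

A 6-joint arm with a two-finger parallel gripper is mounted at the origin on a cart in front of the work surface, level with it; the furniture and walls round the work are solid. World frame = base frame: x ahead of the robot, y to its left, z up, the work surface at z = 0. Lengths are in mm, angles in rad, forces in N, time in s.
With the tool pointing down it reaches from about 400 to 825 mm from the base axis. Payload 7 kg.
Tool frame: the origin (TCP) lies midway between the tips of the shut fingers; the grasp point (between the pads) lies 19 mm behind it; z points along the fingers, y is the line along which they close (so a half turn about z gives the same grasp; the last joint's range is limited). The gripper opens to 85 mm and grips with 20 to 120 N. Pads are 22 mm wide; open, the fingers measure 114 mm over their backs; the gripper's body (76 mm by 85 mm) begins 54 mm behind the grasp point. The pads swing forward as they close: fully open they stand 13 mm farther back than shut.
Start: joints at [-1.045, 0.359, 0.012, 0, -1.224, -0.288], TCP at [158.981, -655.988, 231.302] pointing down, gripper open.
Joint ranges: [-3.07, 3.07], [-1.43, 2.12], [-1.02, 1.25], [-3.03, 1.67], [-3.05, -0], [-3.03, 3.03]. Speed limits (rad/s): [2.39, 2.39, 3.01, 3.14, 3.14, 3.14].

INTERFACE

Orientations are given as a rotation vector (axis times angle).
In Python, from bench import robot gives the robot as it stands. The module is installed in compiled form; this text tells all that it offers. Calls block until the motion is done:
- robot.move_pose(position, orientation): joint-space move of the TCP to a pose.
- robot.move_linear(position, frame=None, vel=150, force_limit=None): straight line of the TCP; frame=None keeps the orientation; vel is the mean speed in mm/s. With force_limit (N) it stops when the force on the tool has changed by that much, and returns True; else False.
- robot.move_j(angles): joint-space move.
- robot.move_gripper(opening, force=None): opening from 0.0 (shut) to 1.0 (fully open); force is the grip in N (None keeps the last); returns when the fingers have stopped.
- robot.hold(seconds).
- robot.inverse_kinematics(position, orientation): joint angles nearest the present ones, or None.
- robot.get_obs(): the state.
- robot.capture(name): name is "scene" or "top" or "wrist"; returns a dict with "color" (384x512x3 uint8, red, green, blue), "depth" (384x512 float32, mm along the optical axis (not along the pixel's ray), 0 where there is no reading), "fx", "fy", "cx", "cy" (pixels), "extrinsics" (4x4, takes a point from camera to world coordinates); the wrist camera has in their place "tool_from_camera" (4x4, takes a point from camera to tool coordinates, whose origin is the TCP and whose axes are the flange's). Camera axes: x right, y up, looking along -z (the intrinsics and any distortion apply to the point x, -y, -z); pixel columns grow to the right and rows downward; lengths in mm; the calibration is good to about 2 mm. A picture is of the moment at which its call begins: read the wrist's pose just before it.
A pose or a line that the arm cannot do raises robot.IKError and nothing moves.
- robot.finish_job(): hands the job in; it is judged then, once.
The state is a dict: "clock": time; "joint_positions": joint angles; "dq": joint speeds; "tau": joint torques, N m; "ee_pos": TCP position; "eef_rot": TCP orientation; "ft_force": force on the tool from outside, world axes, zero at the start; "moment": the same for the moment, N m; "opening": opening from 0.0 (shut) to 1.0 (fully open); "grasp_force": force on a finger pad.
Only numpy, scipy, OpenCV 4.12 (cv2) and the standard library are available. Lean on these libraries where they do the work, as an engineer would, in place of code of your own. Each camera call takes 0.05 s, during which the arm holds its last target. There are 200 camera calls.

## Working session

There is one attempt and no reset: what is moved stays moved. The work goes in short steps, each a Python script; the robot and the scene stay as the last script left them, time stands still between calls to the robot, and variables do not carry over. Pictures are saved under pics/ and viewed, at most 14 in all, crops included, and the job is handed in when it is done.

```bash
mkdir -p pics; ls
python3 - <<'E'
from bench import robot
import cv2,numpy as np
for n in ("scene","top"):
    c=robot.capture(n); cv2.imwrite(f"pics/{n}0.png",cv2.resize(c["color"][:,:,::-1],(800,600),interpolation=cv2.INTER_CUBIC))
    np.savez(f"{n}0.npz",**c); print(n,c["fx"],c["fy"],c["cx"],c["cy"],c["extrinsics"].round(3).tolist(),[k for k in c], (c["depth"]==0).mean())
o=robot.get_obs();print({k:np.round(v,3) for k,v in o.items()})
E
```

```text
pics
scene 472.4062759409672 472.4062759409672 258.65863965177834 198.35088679216 [[-0.764, 0.407, -0.5, -158.974], [-0.645, -0.464, 0.608, 784.754], [0.016, 0.787, 0.617, 924.973], [0.0, 0.0, 0.0, 1.0]] ['color', 'depth', 'fx', 'fy', 'cx', 'cy', 'extrinsics'] 0.03271484375
top 430.0751470338663 430.0751470338663 260.3374366394233 188.3889568848902 [[0.005, 0.989, -0.145, 381.302], [-1.0, 0.003, -0.013, -106.101], [-0.013, 0.145, 0.989, 1166.372], [0.0, 0.0, 0.0, 1.0]] ['color', 'depth', 'fx', 'fy', 'cx', 'cy', 'extrinsics'] 0.004018147786458333
{'clock': np.float64(0.1), 'joint_positions': array([-1.045,  0.359,  0.011, -0.   , -1.224, -0.288]), 'dq': array([-0.   , -0.001,  0.002,  0.001, -0.001, -0.002]), 'tau': array([-2.0000e-03, -5.8477e+01,  2.9410e+01,  6.9550e+00, -3.0000e-03,
        0.0000e+00]), 'ee_pos': array([ 158.845, -655.604,  230.459]), 'eef_rot': array([ 3.720e-01, -3.119e+00, -2.000e-03]), 'ft_force': array([-0.205,  0.843,  0.194]), 'moment': array([ 0.038, -0.009,  0.016]), 'grasp_force': np.float64(0.0), 'opening': np.float64(1.001)}
```

View pics/scene0.png

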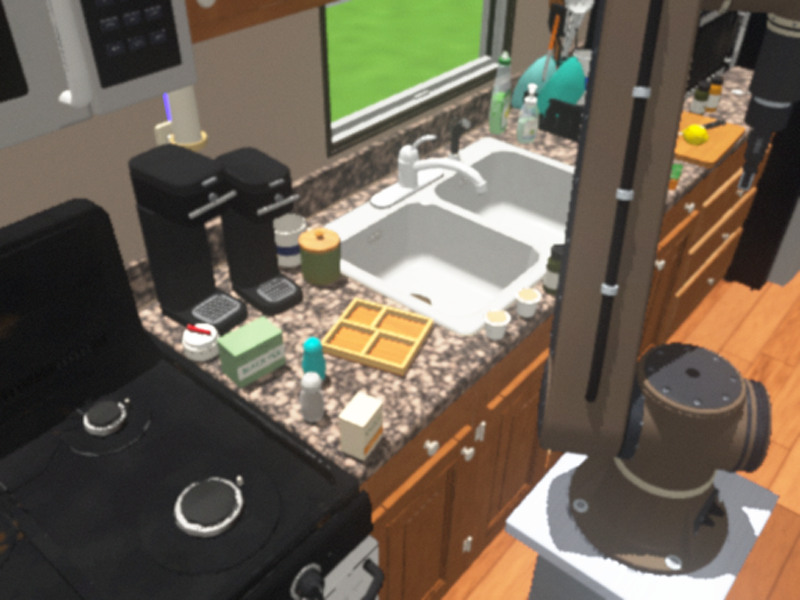

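View pics/top0.png

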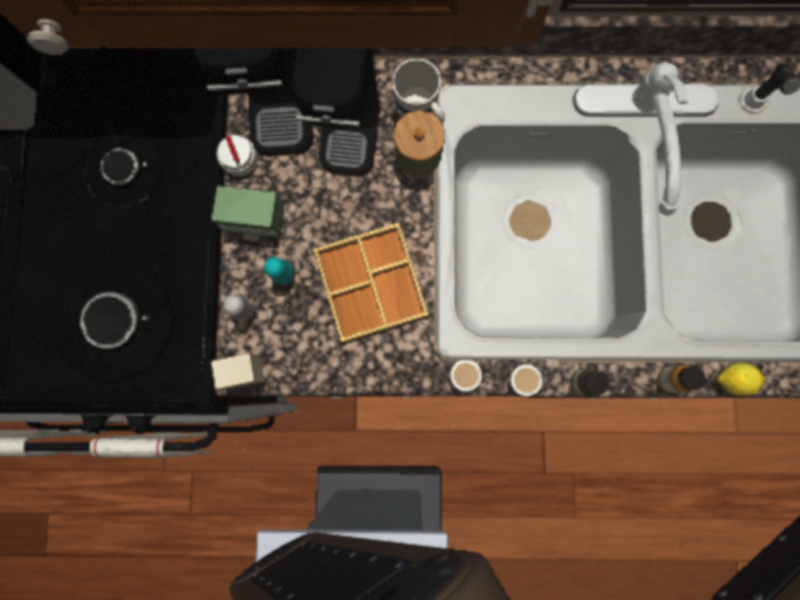

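The two views show every object. In the top view (800×600 px) they are:

| Object | Pixel position |
|---|---|
| Pods | (466,375), (526,379) |
| Spice jar | (590,383) |
| Caddy | centre about (371,282) |
| Tea box | (236,373) |
| Salt shaker | (237,308) |
| Turquoise look-alike | (279,270) |
| Large carton | (246,210) |

The caddy's smallest bay looks to be upper right. I'll measure that next.

```bash
cat > h.py <<'E'
import numpy as np, cv2
def ray(c,uv,z):
    "pixels (N,2) -> world xy on plane z"
    uv=np.atleast_2d(np.asarray(uv,float)); E=c["extrinsics"]
    d=np.c_[(uv[:,0]-c["cx"])/c["fx"],-(uv[:,1]-c["cy"])/c["fy"],-np.ones(len(uv))]@E[:3,:3].T
    o=E[:3,3]; t=(z-o[2])/d[:,2]; return o+d*t[:,None]
def depth_pts(c):
    v,u=np.mgrid[:384,:512]; D=c["depth"].astype(float)
    P=np.stack([(u-c["cx"])/c["fx"]*D,-(v-c["cy"])/c["fy"]*D,-D],-1)
    return P@c["extrinsics"][:3,:3].T+c["extrinsics"][:3,3]
E
python3 - <<'E'
from h import *
c=dict(np.load("top0.npz")); P=depth_pts(c); im=c["color"]; hsv=cv2.cvtColor(im,cv2.COLOR_RGB2HSV)
s=512/800
for n,(u,v),r,zl in [("podA",(466,375),20,(30,60)),("podB",(526,379),20,(30,60)),("jar",(590,383),20,(90,125)),("box",(236,373),35,(70,95)),("salt",(237,305),22,(50,110)),("turq",(279,268),22,(50,110)),("carton",(246,210),45,(65,90))]:
    m=np.zeros((384,512),np.uint8); cv2.circle(m,(int(u*s),int(v*s)),int(r*s),1,-1)
    m=(m>0)&(P[...,2]>zl[0])&(P[...,2]<zl[1]); q=P[m]
    x=cv2.minAreaRect(q[:,:2].astype(np.float32)); print(n,m.sum(),"mean",q.mean(0).round(1),"z90",np.percentile(q[:,2],[5,50,95]).round(1),"rect",np.round(x[0],1),np.round(x[1],1),round(x[2],1))
# caddy
m=cv2.inRange(hsv,(8,90,60),(30,255,255)); k=np.zeros_like(m); cv2.rectangle(k,(int(305*s),int(215*s)),(int(433*s),int(348*s)),255,-1); m&=k
n,l,st,_=cv2.connectedComponentsWithStats(m); i=1+np.argmax(st[1:,4]); pts=np.argwhere(l==i)[:,::-1]
w=ray(c,pts,22)[:,:2]; x=cv2.minAreaRect(w.astype(np.float32)); print("caddy rim",x,cv2.boxPoints(x).round(1).tolist())
print("table z", np.median(P[int(330*s):int(340*s),int(290*s):int(320*s),2]), "rows near sink rim", P[int(365*s):int(370*s),int(495*s)].round(0).tolist())
a=cv2.resize(im[130:230,190:290],None,fx=4,fy=4,interpolation=cv2.INTER_CUBIC); b=cv2.resize(im[170:270,128:228],None,fx=4,fy=4,interpolation=cv2.INTER_CUBIC)
cv2.imwrite("pics/crop.png",np.hstack([a,b])[:,:,::-1])
E
```

```text
podA 294 mean [ 411.4 -189.4   42.3] z90 [38.8 42.4 45.5] rect [ 411.4 -189.5] [46.5 47.2] 0.3
podB 303 mean [ 404.1 -289.2   42.4] z90 [38.9 42.5 45.9] rect [ 404.2 -289. ] [46.3 49.3] 0.3
jar 193 mean [ 398.8 -387.4  104.5] z90 [ 97.7 105.1 108.1] rect [ 398.5 -388.6] [34.4 34.1] 89.5
box 460 mean [415.5 187.9  81.1] z90 [77.  81.2 84.5] rect [415.8 189.2] [45.6 63.7] 12.5
salt 181 mean [521.4 189.6  78.7] z90 [52.9 83.2 89.4] rect [522.  191.9] [31.9 33.8] 82.6
turq 181 mean [584.1 124.9  78. ] z90 [52.7 82.3 89.3] rect [586.4 127.5] [33.4 35.2] 34.0
carton 899 mean [688.7 181.9  76.9] z90 [72.3 77.2 80.6] rect [690.1 183.3] [101.3  61.5] 84.3
caddy rim ((571.7849731445312, -27.190330505371094), (175.73463439941406, 160.70947265625), 17.487560272216797) [[463.79998779296875, 23.0], [512.0999755859375, -130.1999969482422], [679.7000122070312, -77.4000015258789], [631.4000244140625, 75.9000015258789]]
table z -0.2431607625712786 rows near sink rim [[431.0, -241.0, -1.0], [429.0, -241.0, -1.0], [426.0, -241.0, -3.0]]
```

View pics/crop.png

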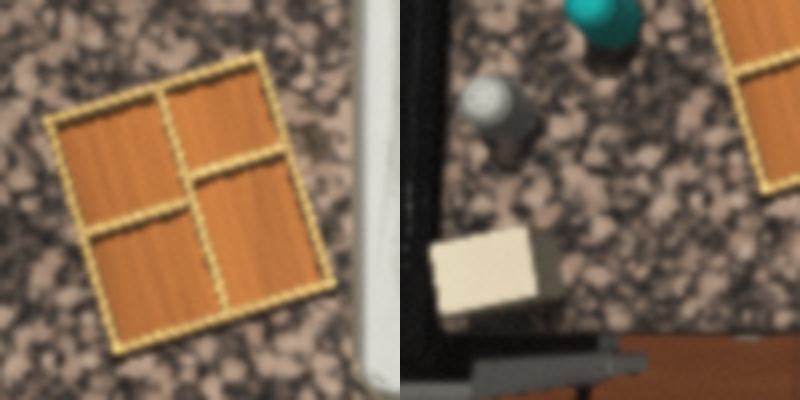

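The crop confirms that the narrowest bay is upper right, with the equal bays on the left, so caddy +x points at about 107.5° in the world. I'll start with the pods, closing the gripper along caddy x.

```bash
cat >> h.py <<'E'
from bench import robot
from scipy.spatial.transform import Rotation as Ro
CAD=np.array([573.,-27.]); TH=np.deg2rad(107.5)
def bay(x,y): c,s=np.cos(TH),np.sin(TH); return CAD+[c*x-s*y,s*x+c*y]
def down(deg):
    "tool down, closing line at deg from world x; of both half turns the one needing least wrist turn"
    a=np.deg2rad(deg); y=np.array([np.cos(a),np.sin(a),0]); z=np.array([0,0,-1.]); return Ro.from_matrix(np.c_[np.cross(y,z),y,z]).as_rotvec()
def best(p,deg):
    q0=robot.get_obs()["joint_positions"]; c=[]
    for d in (deg,deg+180):
        q=robot.inverse_kinematics(p,down(d))
        if q is not None: c.append((abs(q[5]),d))
    return min(c)[1]
def say(t):
    o=robot.get_obs(); print(t,round(float(o["clock"]),1),"tcp",o["ee_pos"].round(1),"open",round(float(o["opening"]),3),"grip",round(float(o["grasp_force"]),1),"ft",o["ft_force"].round(1)); return o
def pick_place(name,src,sdeg,dst,ddeg,zg,lift,wide,force,via=(),floor=6,off=6.):
    ds=best([*src,zg+lift],sdeg); robot.move_gripper(wide)
    robot.move_pose([*src,zg+lift],down(ds)); hit=robot.move_linear([*src,zg],vel=120,force_limit=12); say(name+" at, hit %s"%hit)
    robot.move_gripper(0.,force=force); o=say("gripped"); g=o["ee_pos"][2]-zg  # droop
    robot.move_linear([*src,zg+lift],vel=120); o=say("lifted")
    if o["opening"]<0.2: raise SystemExit("missed")
    for v in via: robot.move_linear([*v,zg+lift],vel=250)
    dd=min((ddeg,ddeg+180,ddeg-180,ddeg-360),key=lambda d:abs(d-ds))
    robot.move_linear([*dst,zg+lift],frame=down(dd),vel=200)
    robot.move_linear([*dst,zg+floor+15],vel=120)
    hit=robot.move_linear([*dst,zg+floor-.5],vel=25,force_limit=off); robot.hold(.2); say("down, hit %s"%hit)
    robot.move_gripper(wide); robot.hold(.2)
    robot.move_linear([*dst,zg+lift],vel=120); say("up")
E
python3 - <<'E'
from h import *
print(bay(36,41),bay(36,-41),bay(-39,33),bay(-39,-49))
pick_place("podA",(411.5,-189.4),107.5,bay(36,-41),107.5,20,90,.8,20)
c=robot.capture("top"); np.savez("top1.npz",**c); s=robot.capture("scene")
cv2.imwrite("pics/a.png",np.hstack([cv2.resize(c["color"][110:280,160:360],(400,340)),cv2.resize(s["color"][170:300,180:380],(400,340))])[:,:,::-1])
E
```

```text
[523.07219624  -4.99512755] [601.2769862   19.66274801] [553.25486681 -74.11825246] [631.45965677 -49.4603769 ]
podA at, hit False 3.3 tcp [ 411.9 -189.6   20.4] open 0.805 grip 0.0 ft [ 0.5 -0.7  0.9]
gripped 3.6 tcp [ 412.3 -189.5   20.9] open 0.561 grip 20.0 ft [-1.1  1.6  6.3]
lifted 4.5 tcp [ 410.9 -189.3  109.4] open 0.563 grip 20.7 ft [-0.  -0.2 -1.1]
down, hit True 7.5 tcp [601.2  19.7  27. ] open 0.563 grip 20.9 ft [-1.4  0.4  6.2]
up 8.9 tcp [600.7  19.5 109.3] open 0.798 grip 0.0 ft [ 0.2 -0.5 -0.3]
```

View pics/a.png

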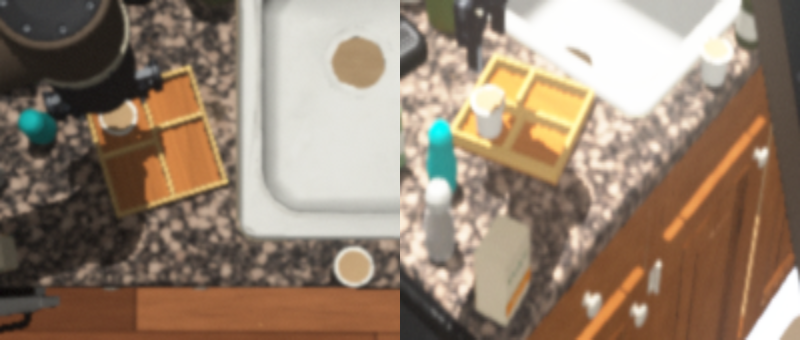

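Pod A is upright in the equal bay farthest from the robot, at left-crop pixel (118,118). Next is pod B.

Run:
```python
from h import *
pick_place("podB",(404.2,-289.1),107.5,bay(36,41),107.5,20,90,.8,20)
robot.move_linear([440,130,150],vel=250)
c=robot.capture("top"); np.savez("top2.npz",**c); s=robot.capture("scene")
P=depth_pts(c); R=lambda q:((q-CAD)@np.array([[np.cos(TH),-np.sin(TH)],[np.sin(TH),np.cos(TH)]]))
for b in (bay(36,41),bay(36,-41)):
    m=(np.hypot(P[...,0]-b[0],P[...,1]-b[1])<40)&(P[...,2]>44)&(P[...,2]<58); q=P[m]; print(m.sum(),q.mean(0).round(1),np.median(q[:,2]).round(1),"caddy",R(q[:,:2].mean(0)).round(1))
cv2.imwrite("pics/b.png",np.hstack([cv2.resize(c["color"][110:280,110:310],(400,340)),cv2.resize(s["color"][170:300,180:380],(400,340))])[:,:,::-1])
m=(np.hypot(P[...,0]-522,P[...,1]-191)<30)&(P[...,2]>80)&(P[...,2]<100); print("salt",m.sum(),P[m].mean(0))
```

```text
podB at, hit False 11.5 tcp [ 404.8 -289.1   20.4] open 0.8 grip 0.0 ft [0.5 0.3 0. ]
gripped 11.8 tcp [ 404.8 -289.3   20.9] open 0.566 grip 20.0 ft [-0.7  1.1  5.9]
lifted 12.7 tcp [ 403.7 -288.9  109.4] open 0.565 grip 20.7 ft [-0.1  0.1 -1.1]
down, hit True 15.9 tcp [523.1  -4.8  26.8] open 0.566 grip 21.1 ft [-2.2  2.2  5.7]
up 17.3 tcp [522.5  -5.1 109.4] open 0.801 grip 0.0 ft [-0.2  0.4 -0.4]
284 [522.2  -5.5  48.6] 48.4 caddy [35.8 42. ]
276 [600.   19.2  48.9] 49.0 caddy [ 35.9 -39.7]
salt 63 [528.21289314 188.7065192   85.45330171]
```

View pics/b.png

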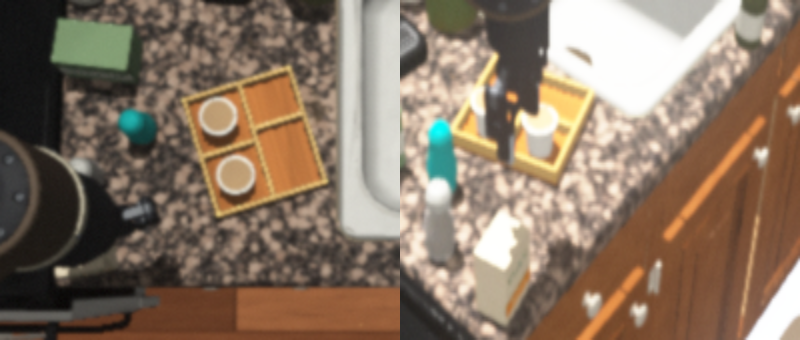

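Both pods stand in the equal bays, at caddy coordinates of about (36,42) and (36,-40). Their tops are at z≈49, which is right for standing on the floor. Next I'll fix the shaker's axis by combining both views.

Run:
```python
from h import *
for n in ("top0","scene0"):
    c=dict(np.load(n+".npz")); P=depth_pts(c)
    for z0 in (76,45,15):
        m=(np.hypot(P[...,0]-522,P[...,1]-191)<35)&(P[...,2]>z0)&(P[...,2]<(100 if z0==76 else z0+25)); q=P[m]
        (x,y),r=cv2.minEnclosingCircle(q[:,:2].astype(np.float32)); print(n,z0,m.sum(),q.mean(0).round(1),"circ",round(x,1),round(y,1),round(r,1))
c=dict(np.load("top0.npz"));print(ray(c,[150,195],86))
```

```text
top0 76 138 [522.5 191.8  84.5] circ 523.6 193.3 17.5
top0 45 51 [517.5 183.9  54.6] circ 521.9 193.7 18.6
top0 15 41 [516.7 182.9  31.9] circ 523.3 194.6 21.3
scene0 76 92 [518.9 198.6  82.7] circ 520.7 196.9 15.7
scene0 45 108 [513.8 205.2  55.7] circ 521.3 198.6 18.6
scene0 15 117 [511.9 208.4  28.3] circ 521.0 200.7 21.8
[[521.901628  188.7825611  86.       ]]
```

Run:
```python
from h import *
pick_place("salt",(522.5,194),17.5,bay(-39,-49),17.5,36,110,.75,25,via=[(490,90)])
pick_place("box",(415.8,189),12.5,bay(-39,33),107.5,58,90,.85,25)
```

```text
salt at, hit False 20.9 tcp [522.9 194.3  36.6] open 0.75 grip 0.0 ft [ 0.1 -0.  -0.2]
gripped 21.2 tcp [523.3 194.5  37. ] open 0.437 grip 25.1 ft [-0.2 -0.9  6.6]
lifted 22.3 tcp [521.9 193.7 145.1] open 0.431 grip 24.8 ft [ 0.3  0.1 -0.3]
down, hit True 25.7 tcp [631.4 -49.6  43. ] open 0.439 grip 25.8 ft [-1.2 -0.3  6.1]
up 27.3 tcp [630.9 -49.5 145.1] open 0.748 grip 0.0 ft [ 0.3  0.5 -0.6]
box at, hit False 29.7 tcp [416.3 189.1  58.4] open 0.85 grip 0.0 ft [-0.3  0.2  1.1]
gripped 30.0 tcp [416.1 189.3  58.7] open 0.52 grip 26.1 ft [-2.  -0.5  4.8]
lifted 30.9 tcp [415.3 188.7 147.3] open 0.52 grip 25.6 ft [-0.1 -0.4 -0.9]
down, hit True 34.0 tcp [553.  -73.9  64.7] open 0.523 grip 25.9 ft [-1.1  2.1  5.8]
up 35.5 tcp [552.7 -74.1 147.3] open 0.854 grip 0.0 ft [ 0.3 -1.1 -0.7]
```

Run:
```python
from h import *
robot.move_linear([430,-200,200],vel=250)
c=robot.capture("top"); s=robot.capture("scene")
P=depth_pts(c); R=lambda q:((q-CAD)@np.array([[np.cos(TH),-np.sin(TH)],[np.sin(TH),np.cos(TH)]]))
for n,b,lo,hi in (("pod",bay(36,41),44,58),("pod",bay(36,-41),44,58),("box",bay(-39,33),78,100),("salt",bay(-39,-49),80,105)):
    m=(np.hypot(P[...,0]-b[0],P[...,1]-b[1])<40)&(P[...,2]>lo)&(P[...,2]<hi); q=P[m]; r=cv2.minAreaRect(R(q[:,:2]).astype(np.float32)); print(n,m.sum(),"z",np.percentile(q[:,2],[5,50,95]).round(1),"caddy",R(q[:,:2].mean(0)).round(1),np.round(r[0],1),np.round(r[1],1),round(r[2],1))
m=(np.hypot(P[...,0]-690,P[...,1]-183)<70)&(P[...,2]>65)&(P[...,2]<90); print("carton",P[m].mean(0).round(1))
m=(np.hypot(P[...,0]-398,P[...,1]+388)<30)&(P[...,2]>90)&(P[...,2]<125); print("jar",P[m].mean(0).round(1))
cv2.imwrite("pics/c.png",np.hstack([cv2.resize(c["color"][110:280,110:310],(400,340)),cv2.resize(s["color"][170:300,180:320],(400,371))[:340]])[:,:,::-1])
```

```text
Traceback (most recent call last):
IndexError: index -1 is out of bounds for axis 0 with size 0
```

The arm probably blocks the view, so I'll move it clear at height.

```bash
cat > look.py <<'E'
from h import *
c=robot.capture("top"); s=robot.capture("scene")
cv2.imwrite("pics/c.png",np.hstack([cv2.resize(c["color"][110:280,110:310],(400,340)),cv2.resize(s["color"][170:300,180:320],(400,371))[:340]])[:,:,::-1])
P=depth_pts(c); R=lambda q:((q-CAD)@np.array([[np.cos(TH),-np.sin(TH)],[np.sin(TH),np.cos(TH)]]))
for n,b,lo,hi in (("pod",bay(36,41),44,58),("pod",bay(36,-41),44,58),("box",bay(-39,33),78,100),("salt",bay(-39,-49),80,105),("carton",(690,183),65,90),("jar",(398,-388),90,125)):
    m=(np.hypot(P[...,0]-b[0],P[...,1]-b[1])<40)&(P[...,2]>lo)&(P[...,2]<hi); q=P[m]
    if len(q)<5: print(n,"hidden"); continue
    r=cv2.minAreaRect(R(q[:,:2]).astype(np.float32)); print(n,m.sum(),q.mean(0).round(1),"z",np.percentile(q[:,2],[5,50,95]).round(1),"caddy",R(q[:,:2].mean(0)).round(1),np.round(r[0],1),np.round(r[1],1),round(r[2],1))
E
python3 - <<'E'
from h import *
robot.move_j([-1.045,0.359,0.012,0,-1.224,-0.288]); say("home"); 
import look
E
```

```text
home 38.4 tcp [ 160.  -655.7  231.2] open 0.848 grip 0.0 ft [0.3 0.7 0.2]
pod 282 [522.2  -5.5  48.6] z [45.3 48.5 52.1] caddy [35.8 42. ] [36.  41.3] [48.8 49. ] 1.0
pod 270 [599.8  19.3  48.7] z [45.3 48.6 52.1] caddy [ 36.1 -39.5] [ 35.6 -39.6] [48.4 48. ] 73.9
box 431 [553.2 -73.7  87. ] z [83.5 87.2 90.4] caddy [-38.5  33. ] [-38.7  32.4] [62.8 44.9] 89.6
salt 137 [629.9 -50.7  90. ] z [82.8 90.5 95.1] caddy [-39.8 -47.1] [-40.2 -48.7] [32.4 32.5] 54.0
carton 626 [689.  183.2  77.2] z [73.3 77.2 80.8] caddy [ 165.6 -173.9] [ 165.1 -174.5] [61.2 79.8] 66.9
jar 205 [ 395.2 -386.1  104.4] z [ 98.5 104.8 108.6] caddy [-289.1  277.6] [-289.6  278. ] [36.4 35.9] 25.0
```

View pics/c.png

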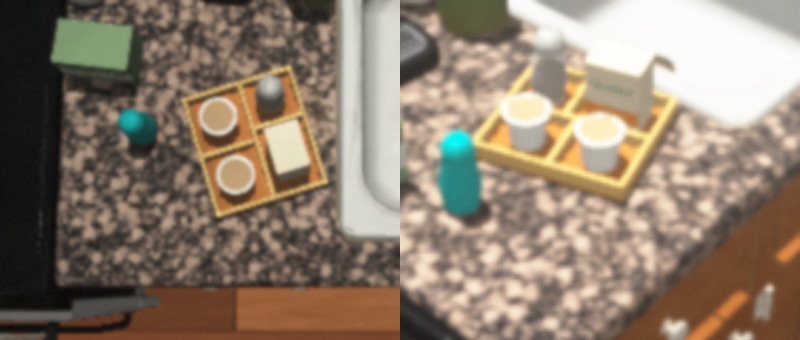

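All four items are upright in their bays: pods at left-crop pixels (218,117) and (235,175), shaker at (270,95), and box at (290,148). The jar and carton are where they stood to within a few mm, so I'm handing it in.

```bash
python3 -c "
from bench import robot
print(robot.finish_job())"
```

```text
the job is handed in; nothing more can be done
None
```

The caddy is loaded and handed in: a pod in each equal bay first, then the salt shaker in the narrowest bay and the tea box in the widest. All four stood upright within about 2 mm of their bay centres in the last camera check; the hand-in returned no verdict.

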